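# Pack the empty parts trays on the return pallet

## Robot

A 6-joint arm with a two-finger parallel gripper is mounted at the origin on a cart in front of the work surface, level with it; the furniture and walls round the work are solid. World frame = base frame: x ahead of the robot, y to its left, z up, the work surface at z = 0. Lengths are in m, angles in degrees, forces in N, time in s.
With the tool pointing down it reaches from about 0.35 to 0.875 m from the base axis. Payload 4.2 kg.
Tool frame: the origin (TCP) lies at the very end of the fingers, on their centre line; the grasp point (between the pads) lies 19 mm behind it; z points along the fingers, y is the line along which they close (so a half turn about z gives the same grasp; the last joint's range is limited). The gripper opens to 87 mm and grips with 3 to 60 N. Pads are 19 mm wide; open, the fingers measure 117 mm over their backs; the gripper's body (75 mm by 190 mm) begins 51 mm behind the grasp point.
Start: joints at [-56.631, 22.042, 0.453, 0, -68.411, -14.817], TCP at [0.199, -0.592, 0.223] pointing down, gripper open.
Joint ranges: [-179.83, 179.83], [-69.29, 118.12], [-61.27, 80.66], [-181.25, 117.63], [-171.15, -9.14], [-177.46, 177.46]. Speed limits (degrees/s): [159.86, 159.86, 180, 180, 180, 180].

## Interface

Orientations are given as a 3x3 rotation matrix whose columns are the frame's x, y, z axes.
In Python, from station import sense, cams, r gives the robot as it stands. The module is installed in compiled form; this text tells all that it offers.
- The arm moves only by the tool step_arm, never from a script. Its argument "targets" is text: rows parted by semicolons, each of 4 numbers parted by spaces: the shift along the tool's x, y, z in cm, then the turn about the tool's z in degrees. In form: x y z turn; .... A call has 1 to 12 rows; each row shifts and turns the commanded pose from where the row before left it, along the tool's axes as they then stand; what a row does not reach is not made up. A row lasts 1/12 s, in which the tool goes at most 41.7 mm and 7.16 degrees, less where a joint would pass 70% of its speed; a pose out of reach is approached as far as the arm can. A call with a gripper value outside its range is refused whole. "claw" is the finger opening in cm, from 0 to 8.7, set as the call begins (left out, the last holds). The fingers move at their own pace and stop on an object; the grip force is fixed at half the most. Time passes only in rows, so rows that do not move let the fingers close. It gives the time, the measured TCP pose, the force, the opening and the grip force at its end, in the units of the state.
- sense(): the state, without advancing time (a new reading comes with each control period).
- cams.capture(name): name is "side" or "top" or "wrist"; returns a dict with "frame" (420x560x3 uint8, blue, green, red), "vertical_fov" (degrees; the focal length in pixels is half the picture's height over the tangent of half this angle, whatever the lens; pixels are square), "cx", "cy" (the principal point, pixels), "eye" and "rotation" of the camera in the world; the wrist camera has in their place "tool_from_camera" (4x4, takes a point from camera to tool coordinates, whose origin is the TCP and whose axes are the flange's). Camera axes: x right, y down, z forward; pixel columns grow to the right and rows downward; lengths in m; the calibration is good to about 2 mm. The wrist camera is an equidistant fisheye: a pixel r from the principal point sees the ray r / f radians off the axis. A picture is of the moment at which its call begins: read the wrist's pose just before it. There is no depth.
- r.finish_job(): hands the job in; it is judged then, once.
The state is a dict: "time_s": time; "joints": joint angles; "joint_velocities": joint speeds; "effort": joint torques, N m; "tcp_pos": TCP position; "ee_rot": TCP orientation; "wrist_force": force on the tool from outside, world axes, zero at the start; "moment": the same for the moment, N m; "gripper_width": opening from 0.0 (shut) to 1.0 (fully open); "gripper_force": force on a finger pad.
Only numpy, scipy, OpenCV 4.12 (cv2) and the standard library are available. Lean on these libraries where they do the work, as an engineer would, in place of code of your own. Each camera call takes 0.05 s, during which the arm holds its last target. There are 200 camera calls.

## Task

Pack the empty parts trays for return: draw the locking pin out of the pallet's post and lid and park it in the two notches on the pallet's front shelf, grip to the front, then lift the lid off and set it aside. Stack all the trays that are there squarely on the pallet, in any order, each one's corner feet fully down inside the rim below, and put the lid on top of the stack in the same way.

Things in the scene. Friction and masses are not known exactly. Their poses are not given: they have to be found in the camera images.
- pallet_seat (a point): Pallet: grey steel frame fixed to the bench, open rim 90 (x) x 140 (y) mm, 30 mm high, 4 mm walls. The point is where the centre of the first tray comes when seated: mid-rim, 44 mm above the bench. x points to the back; post, notches and a 6 mm thick shelf are at its front (-x, robot's side), the shelf reaching 116 mm forward. Each seated tray is 36 mm above the one below, and so is the lid.
- pin_post (a point): Middle of the bore in the pallet's upright post, 60 mm in front and 42 mm left of the rim's centre, 49 mm above the bench. Bore 16 mm, along the pallet's x; post 32 mm wide, 12 mm thick, 64 mm high, fixed, 9 mm in front of the rim.
- pin_park (a point): Where the centre of the pin's grip belongs when parked: 132 mm in front and 42 mm right of the rim's centre, 42 mm above the bench. The rod then lies along the pallet's x, tip to +x, in two upright plates with U-notches open on top (30 and 68 mm behind this point; 20 mm wide, bottom 36 mm, top 54 mm above the bench). The grip overhangs freely.
- pin_grip (a point): Locking pin, 90 g: steel rod 12 mm thick with a black square grip 24 x 24 x 36 mm. The point is the grip's centre; x runs along the rod, which starts 18 mm and ends 82 mm from it. Balance point about 30 mm from it, on the rod. At the start it goes through post and lid eye, grip in front of the post; drawn 75 mm along the pallet's -x it is free.
- lid_mid (a point): Lid: grey plastic plate 90 (x) x 140 (y) mm, 0.2-0.3 kg, 44 mm high in all: corner feet 8 mm (as on the trays), plate 6 mm, then a ridge handle 30 mm high, 12 mm thick (y), 70 mm long (x) across the middle; bored eye block at front left. The point is its centre, 22 mm above the underside of the feet. At the start it sits on the pallet, held by the pin.
- tray1_mid (a point): Stacking tray (2 to 4 are there, all alike): grey plastic, 90 (x) x 140 (y) x 44 mm, 4 mm walls, empty, 0.17-0.27 kg. A grip web 12 mm thick (y), from the floor (12 mm up) to 42 mm up, runs wall to wall along x through the middle. Tapered corner feet 8 mm high fit inside a rim with 1.5 mm play and 5 mm lead-in. The point is its centre, 22 mm above the underside of the feet.
- tray2_mid (a point): Stacking tray (2 to 4 are there, all alike): grey plastic, 90 (x) x 140 (y) x 44 mm, 4 mm walls, empty, 0.17-0.27 kg. A grip web 12 mm thick (y), from the floor (12 mm up) to 42 mm up, runs wall to wall along x through the middle. Tapered corner feet 8 mm high fit inside a rim with 1.5 mm play and 5 mm lead-in. The point is its centre, 22 mm above the underside of the feet.
- tray3_mid (a point): Stacking tray (2 to 4 are there, all alike): grey plastic, 90 (x) x 140 (y) x 44 mm, 4 mm walls, empty, 0.17-0.27 kg. A grip web 12 mm thick (y), from the floor (12 mm up) to 42 mm up, runs wall to wall along x through the middle. Tapered corner feet 8 mm high fit inside a rim with 1.5 mm play and 5 mm lead-in. The point is its centre, 22 mm above the underside of the feet.
- tray4_mid (a point): Stacking tray (2 to 4 are there, all alike): grey plastic, 90 (x) x 140 (y) x 44 mm, 4 mm walls, empty, 0.17-0.27 kg. A grip web 12 mm thick (y), from the floor (12 mm up) to 42 mm up, runs wall to wall along x through the middle. Tapered corner feet 8 mm high fit inside a rim with 1.5 mm play and 5 mm lead-in. The point is its centre, 22 mm above the underside of the feet.
- mug: Bystander: spotted mug, about 91 mm high; the point is the middle of its underside. Not part of the job.
- tape_roll: Bystander: roll of black tape, 66 mm across, 18 mm high; the point is the middle of its underside. Not part of the job.
- grease_tube: Bystander: yellow grease tube, 140 mm long, 30 mm high; the point is the middle of its underside. Not part of the job. Also on the bench, fixed and not listed: a caliper lying at the front edge (all of it at x below 0.375 m, y -0.2 to 0.02 m) and a 47 mm high tin at the left (y above 0.465 m); low small parts at the back beyond x = 0.7 m.
- eraser_block: Bystander: cork sanding block, 52 x 68 x 24 mm; the point is the middle of its underside. Not part of the job.
- punch: Bystander: steel punch rod, 120 mm long; the point is the middle of its underside. Not part of the job.
- syringe: Bystander: plastic syringe, 130 mm long; the point is the middle of its underside. Not part of the job.
- stand: Bystander: small folded black plastic stand, 51 x 87 x 8 mm; the point is the middle of its underside. Not part of the job.
- marker: Bystander: grey marker pen, 120 mm long; the point is the middle of its underside. Not part of the job.

How it is judged (in metres and radians):
On the way, in this order (a step that is already met when the one before it is completed fails the run):
1. the pin lies released in the two parking notches, before any tray is stacked (x of pin_grip in the frame of pin_park between -0.02 and 0.02 m and y of pin_grip in the frame of pin_park between -0.008 and 0.008 m and z of pin_grip in the frame of pin_park between -0.007 and 0.007 m and angle between the x axis of pin_grip and the x axis of pallet_seat, either way round below 0.2 rad and contact force between pin and the fingers below 1 N), for 0.2 s.
2. all the trays present are seated in one another on the pallet (horizontal distance between each of tray1_mid, tray2_mid, tray3_mid, tray4_mid and pallet_seat below 0.014 m and angle between each of tray1_mid, tray2_mid, tray3_mid, tray4_mid's own z axis and vertical below 0.04 rad and angle between the x axis of each of tray1_mid, tray2_mid, tray3_mid, tray4_mid and the x axis of pallet_seat, either way round below 0.1 rad and (z of tray1_mid in the frame of pallet_seat between -0.004 and 0.004 m or z of tray1_mid in the frame of pallet_seat between 0.032 and 0.04 m or z of tray1_mid in the frame of pallet_seat between 0.068 and 0.076 m or z of tray1_mid in the frame of pallet_seat between 0.104 and 0.112 m) and (z of tray2_mid in the frame of pallet_seat between -0.004 and 0.004 m or z of tray2_mid in the frame of pallet_seat between 0.032 and 0.04 m or z of tray2_mid in the frame of pallet_seat between 0.068 and 0.076 m or z of tray2_mid in the frame of pallet_seat between 0.104 and 0.112 m) and (z of tray3_mid in the frame of pallet_seat between -0.004 and 0.004 m or z of tray3_mid in the frame of pallet_seat between 0.032 and 0.04 m or z of tray3_mid in the frame of pallet_seat between 0.068 and 0.076 m or z of tray3_mid in the frame of pallet_seat between 0.104 and 0.112 m) and (z of tray4_mid in the frame of pallet_seat between -0.004 and 0.004 m or z of tray4_mid in the frame of pallet_seat between 0.032 and 0.04 m or z of tray4_mid in the frame of pallet_seat between 0.068 and 0.076 m or z of tray4_mid in the frame of pallet_seat between 0.104 and 0.112 m)), for 0.2 s.
At the end, for the whole second after the job is handed in: Pin in the notches, grip to the front (20 mm along, 8 across, 7 in height, 0.2 rad). All trays present, and the lid above them, stacked on the pallet: within 14 mm of its centre, level to 0.04 rad, square to 0.1 rad, each within 4 mm of a fully seated height (36 mm steps). All at rest (all of step 1 and all of step 2 and horizontal distance between lid_mid and pallet_seat below 0.014 m and angle between lid_mid's own z axis and vertical below 0.04 rad and angle between the x axis of lid_mid and the x axis of pallet_seat, either way round below 0.1 rad and (z of lid_mid in the frame of pallet_seat between 0.032 and 0.04 m or z of lid_mid in the frame of pallet_seat between 0.068 and 0.076 m or z of lid_mid in the frame of pallet_seat between 0.104 and 0.112 m or z of lid_mid in the frame of pallet_seat between 0.14 and 0.148 m) and linear speed of each of tray1, tray2, tray3, tray4, lid, pin below 0.02 m/s and z of lid_mid in the frame of tray1_mid above 0.02 m and z of lid_mid in the frame of tray2_mid above 0.02 m and z of lid_mid in the frame of tray3_mid above 0.02 m and z of lid_mid in the frame of tray4_mid above 0.02 m); the robot touches nothing.
It fails at once if the mug is tipped over (angle between mug's own z axis and vertical above 0.6 rad).
Of tray1, tray2, tray3, tray4 only 2 to 4 are there at a start; the rules pass over those that are not, and their reading is None.
At some moment in a run one of tray1, tray2, tray3, tray4 may be knocked a few centimetres aside while the robot is not near it.
Once in a run the grip may slacken for a moment while it holds something.
It also fails if it takes over 210 s, if anything falls off the work surface, if the arm or the gripper's body presses on something with over 40 N, if the wrist force passes 120 N, or if a joint passes its speed limit or range.

## Working session

There is one attempt and no reset: what is moved stays moved. The work goes in short steps, Python scripts to look and compute and a tool call to move; the robot and the scene stay as the last step left them, time stands still between calls to the robot, and variables do not carry over. Pictures are saved under pics/ and viewed, at most 14 in all, crops included, and the job is handed in when it is done.

Besides the shell and the picture viewer there is one more tool, called after "Request:" in YAML: its name, and indented under it one key for each argument. step_arm: Moves the arm, as the interface text tells. Its arguments: {"type":"object","properties":{"targets":{"type":"string"},"claw":{"type":"number"}},"required":["targets"]}

```bash
mkdir -p pics; cat > h.py <<'E'
import numpy as np, cv2
from station import sense, cams, r
def cap(n,fn):
    s=sense(); c=cams.capture(n); cv2.imwrite('pics/'+fn,c['frame'])
    c['s']=s
    import pickle; pickle.dump({k:v for k,v in c.items()},open('pics/'+fn+'.pkl','wb'))
    return c
def load(fn):
    import pickle; return pickle.load(open('pics/'+fn+'.pkl','rb'))
def pose(c):
    if 'eye' in c: return np.array(c['eye']),np.array(c['rotation'])
    T=np.array(c['tool_from_camera']); R=np.array(c['s']['ee_rot']); p=np.array(c['s']['tcp_pos'])
    return p+R@T[:3,3], R@T[:3,:3]
def ray(c,u,v):
    f=210/np.tan(np.radians(c['vertical_fov'])/2); x,y=u-c['cx'],v-c['cy']
    e,R=pose(c)
    if 'eye' in c: d=np.array([x,y,f])
    else:
        rr=np.hypot(x,y)+1e-9; t=rr/f; d=np.array([x/rr*np.sin(t),y/rr*np.sin(t),np.cos(t)])
    d=R@d; return e,d/np.linalg.norm(d)
def at(c,u,v,z):
    e,d=ray(c,u,v); return e+d*(z-e[2])/d[2]
def proj(c,P):
    e,R=pose(c); q=R.T@(np.array(P)-e); f=210/np.tan(np.radians(c['vertical_fov'])/2)
    if 'eye' in c: return c['cx']+f*q[0]/q[2],c['cy']+f*q[1]/q[2]
    n=np.hypot(q[0],q[1]); t=np.arctan2(n,q[2]); return c['cx']+f*t*q[0]/n,c['cy']+f*t*q[1]/n
def st():
    s=sense(); R=np.array(s['ee_rot']); print(s['time_s'],np.round(s['tcp_pos'],4),'yawx',np.degrees(np.arctan2(R[1,0],R[0,0])).round(2),'w',s['gripper_width'],'F',s['gripper_force'],np.round(s['wrist_force'],1)); print(np.round(R,3).tolist(), np.round(s['joints'],1))
E
python3 -c "
from h import *
st()
for n in ['top','side']:
    c=cap(n,n+'0.png'); print(n,c['vertical_fov'],c['cx'],c['cy'],c['eye'],np.round(c['rotation'],3).tolist())
    cv2.imwrite('pics/'+n+'0b.png',cv2.resize(c['frame'],(800,600),interpolation=cv2.INTER_CUBIC))
"
```

```text
0.0 [ 0.1987 -0.5919  0.2214] yawx -161.46 w 0.9976427737440344 F 0.0 [-0.1  0.5 -0.2]
[[-0.948, -0.318, -0.001], [-0.318, 0.948, 0.002], [0.0, 0.002, -1.0]] [-56.6  22.1   0.4  -0.  -68.4 -14.8]
top 49.38666543031699 289.3192130726397 209.73653026910958 [ 0.3933501  -0.02781519  1.56987176] [[-0.007, -0.996, 0.091], [-1.0, 0.006, -0.009], [0.008, -0.091, -0.996]]
side 47.380801878016406 267.4797488038476 214.26916071175793 [ 0.19136907 -0.98822515  0.75027402] [[0.942, -0.204, 0.268], [-0.336, -0.534, 0.776], [-0.016, -0.821, -0.571]]
```

View pics/top0b.png

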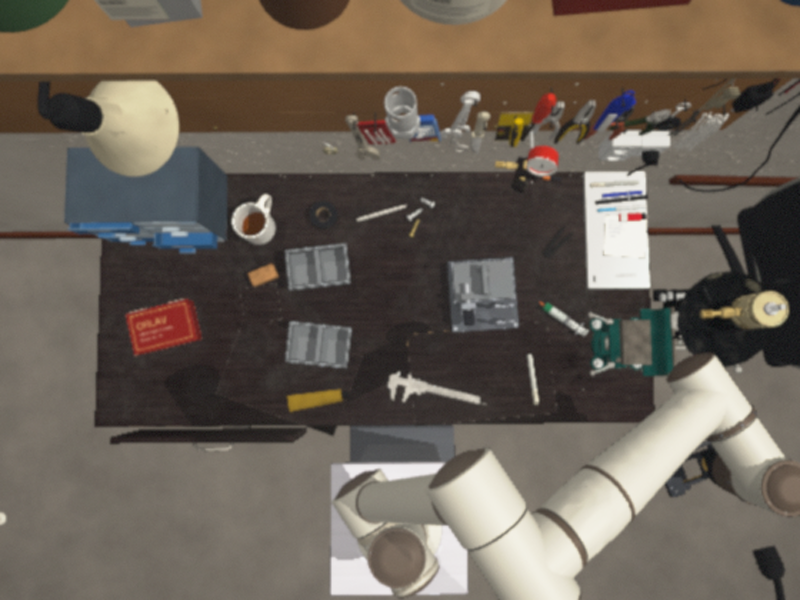

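View pics/side0b.png

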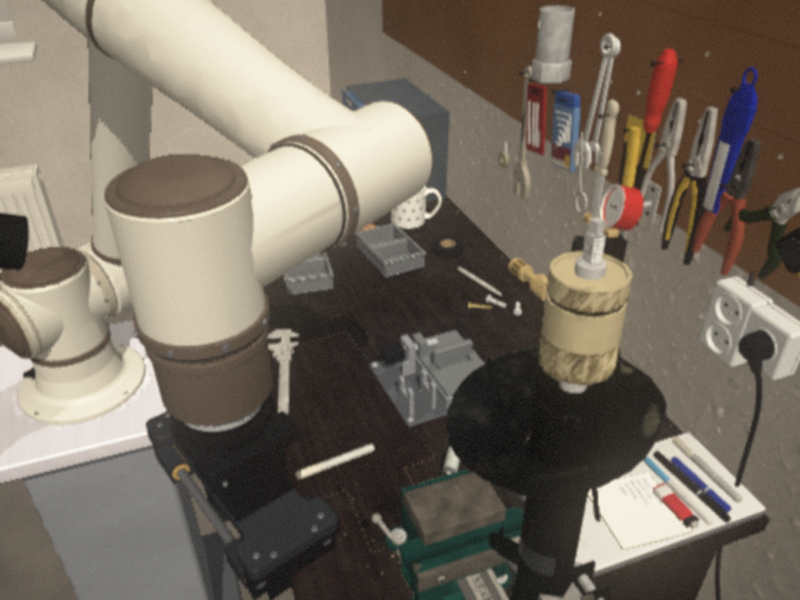

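The top view shows the pallet with lid near (483,293) and two trays near (318,266) and (318,344). The mug is at (254,222). In the side view, the pin grip is at about (385,352).

```bash
python3 -c "
from h import *
c=load('top0.png'); f=c['frame']
def crop(u0,v0,w,h,k): return cv2.resize(f[v0:v0+h,u0:u0+w],None,fx=k,fy=k,interpolation=cv2.INTER_CUBIC)
a=crop(190,160,65,110,5.4545); a=cv2.resize(f[160:270,190:260],(350,550),interpolation=cv2.INTER_CUBIC)
b=cv2.resize(f[170:240,305:375],(448,448),interpolation=cv2.INTER_CUBIC)
o=np.zeros((550,800,3),np.uint8); o[:,:350]=a; o[:448,352:]=b
cv2.imwrite('pics/crop.png',o)
for u,v,z in [(318*.7,266*.7,.03),(318*.7,344*.7,.03),(483*.7,293*.7,.03),(254*.7,222*.7,.05)]: print(at(c,u,v,z))
"
```

```text
[0.61575532 0.18484695 0.03      ]
[0.43060216 0.18366391 0.03      ]
[ 0.54883085 -0.20687141  0.03      ]
[0.71851485 0.33363298 0.05      ]
```

View pics/crop.png

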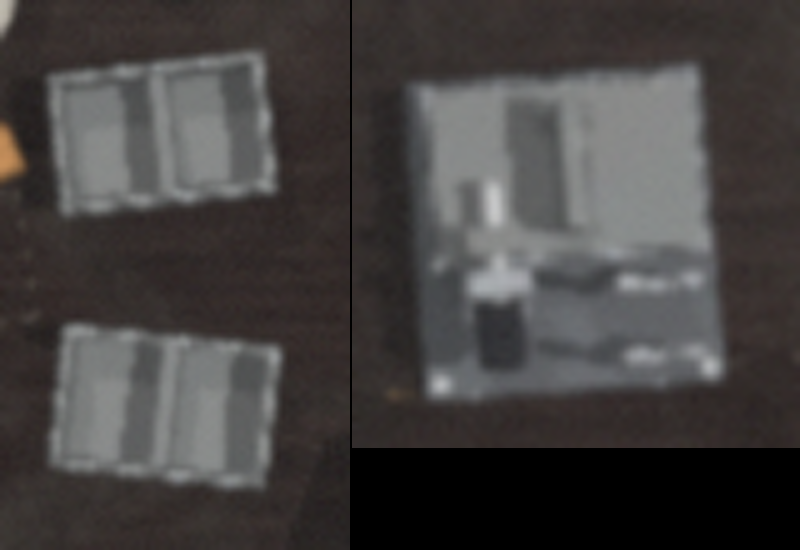

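```bash
python3 -c "
from h import *
c=load('top0.png')
A=[(48,75),(262,52),(277,192),(62,215)];B=[(65,325),(281,347),(266,488),(50,468)]
for T in (A,B):
    P=np.array([at(c,190+u/5,160+v/5,.044)[:2] for u,v in T]); print('c',P.mean(0), 'size',np.linalg.norm(P[0]-P[1]),np.linalg.norm(P[1]-P[2]))
    y=P[0]+P[3]-P[1]-P[2]; print('xang',np.degrees(np.arctan2(-y[0],y[1])))
def q(u,v,z): return at(c,305+(u-352)/6.4,170+v/6.4,z)
L={k:q(*v)[:2].round(4) for k,v in dict(bl=(432,85,.036),br=(698,66,.036),fr=(712,245,.036),ofr=(724,382,.006),ofl=(428,398,.006),gripc=(501,335,.061),gf=(501,368,.061),gb=(498,303,.061),post=(500,283,.064),rb=(572,110,.066),rf=(583,228,.066)).items()}
for k in L: print(k,L[k])
d=L['ofl']-L['ofr']; print(np.linalg.norm(d),np.degrees(np.arctan2(-d[0],d[1])))
d=L['bl']-L['br']; print(np.linalg.norm(d),np.degrees(np.arctan2(-d[0],d[1])))
"
```

```text
c [0.61217663 0.18336045] size 0.1449801534148768 0.09583598398591324
xang 5.860482301292213
c [0.42839283 0.18005453] size 0.1450354343672207 0.09410887701302231
xang -5.926791032908887
bl [ 0.623  -0.1375]
br [ 0.6324 -0.2789]
fr [ 0.5369 -0.2843]
ofr [ 0.466  -0.2942]
ofl [ 0.4585 -0.1354]
gripc [ 0.4885 -0.1698]
gf [ 0.4714 -0.1695]
gb [ 0.5051 -0.1685]
post [ 0.5153 -0.1694]
rb [ 0.605  -0.2079]
rf [ 0.5434 -0.2126]
0.15897701091667313 2.70402558876284
0.14171210251774544 3.803317083851024
```

Request:
step_arm:
  targets: "0 0 -3 5; 0 0 -3 5; 0 0 -3 5.2; -2.4 3.1 0 0; -2.4 3.1 0 0; -2.4 3.1 0 0; -2.4 3.1 0 0; -2.4 3.1 0 0; -2.4 3.1 0 0; -2.4 3.1 0 0; -2.4 3.1 0 0; -2.4 3.1 0 0"
  claw: 5

```text
time_s: 1.1
tcp_pos: [0.3986, -0.2994, 0.3123]
ee_rot: [[-0.998, -0.058, -0.0], [-0.058, 0.998, 0.0], [0.0, 0.0, -1.0]]
wrist_force: [0.7, -0.6, -0.2]
gripper_width: 0.574
gripper_force: 0.0
```

Request:
step_arm:
  targets: "-2.4 3.1 2 0; -2.4 3.1 2 0; -2.4 3.1 2 0; -2.4 3.1 2 0; 0 0 2 0; 0 0 0 0; 0 0 0 0"

```text
time_s: 1.68
tcp_pos: [0.4814, -0.1786, 0.2159]
ee_rot: [[-0.998, -0.059, -0.003], [-0.059, 0.998, -0.0], [0.003, 0.0, -1.0]]
wrist_force: [0.6, -0.5, 1.0]
gripper_width: 0.574
gripper_force: 0.0
```

```bash
python3 -c "
from h import *
st(); c=cap('wrist','w1.png'); print(c['vertical_fov'],c['cx'],c['cy'],np.round(c['tool_from_camera'],3).tolist()); cv2.imwrite('pics/w1b.png',cv2.resize(c['frame'],(800,600),interpolation=cv2.INTER_CUBIC))"
```

```text
1.6833 [ 0.4814 -0.1786  0.2159] yawx -176.59 w 0.5737871680832735 F 0.0 [ 0.6 -0.5  1. ]
[[-0.998, -0.059, -0.003], [-0.059, 0.998, -0.0], [0.003, 0.0, -1.0]] [ -2.2  11.6 -15.5   0.  -63.2 -84.4]
65.70646984690485 283.4589865081199 208.70216379291182 [[0.0, -0.963, -0.271, 0.074], [1.0, 0.0, -0.0, 0.001], [0.0, -0.271, 0.963, -0.161], [0.0, 0.0, 0.0, 1.0]]
```

View pics/w1b.png

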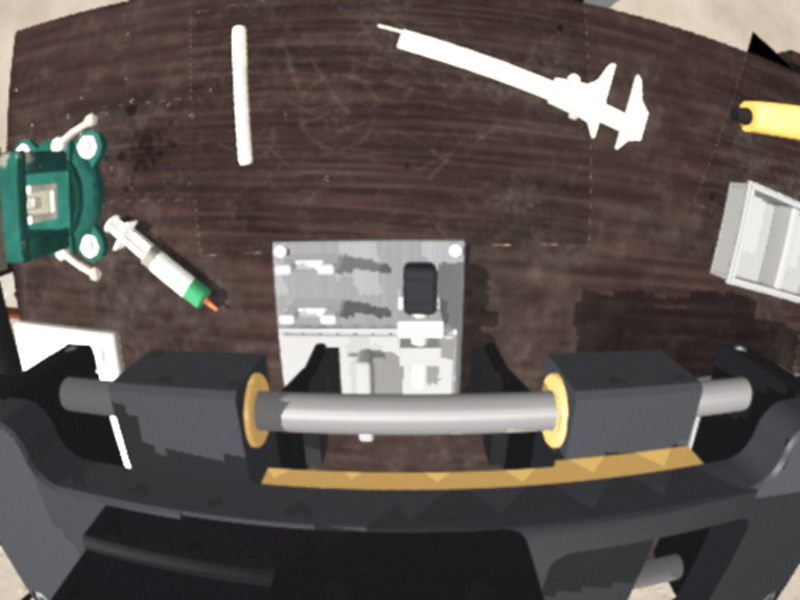

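The wrist view shows the shelf front corners at (273,242) and (466,240) and the black grip spanning (404..437, 262..313). The notch plates are near (305,266) and (312,313), and the post top is at (420,328).

```bash
python3 -c "
from h import *
c=load('w1.png')
def q(u,v,z): return at(c,u*.7,v*.7,z)[:2]
fl=q(466,240,.006); fr=q(273,242,.006); m=(fl+fr)/2; d=fl-fr; a=np.arctan2(-d[0],d[1]); print(fl,fr,np.linalg.norm(d),np.degrees(a))
R=np.array([[np.cos(a),-np.sin(a)],[np.sin(a),np.cos(a)]])
print('centre',m+R@[.116,0]); C=m+R@[.116,0]
for n,p in dict(post=[-.06,.042],park=[-.132,-.042]).items(): print(n,C+R@p)
g=q(420,287,.061); print('grip',g,'in pallet',R.T@(g-C)); print(q(404,290,.061)-q(437,290,.061),q(420,263,.061)-q(420,312,.061))
print('ridge side/left edge of rim',q(460,375,.033),q(284,375,.033))
z=c['s']['tcp_pos'];print('tool shift to grip', (np.array(c['s']['ee_rot']).T@np.r_[g-z[:2],.030-z[2]])*100)
"
```

```text
[ 0.45915947 -0.1294562 ] [ 0.46927961 -0.28779233] 0.15865922036714583 3.657113870787962
centre [ 0.57998332 -0.20122516]
post [ 0.51742652 -0.16313781]
park [ 0.45093111 -0.2515593 ]
grip [ 0.4869095  -0.16673388] in pallet [-0.09068425  0.04035779]
[ 0.00139819 -0.0231865 ] [-0.03544892 -0.00241435]
ridge side/left edge of rim [ 0.56581824 -0.12750416] [ 0.57581732 -0.27300858]
tool shift to grip [-0.6882599   1.15205009 18.59237986]
```

Request:
step_arm:
  targets: "-0.6 1.15 3.6 0; 0 0 3.5 0; 0 0 3.5 0; 0 0 3.5 0; 0 0 3 0; 0 0 1.5 0; 0 0 0 0; 0 0 0 0"

```text
time_s: 2.4
tcp_pos: [0.4881, -0.1681, 0.0317]
ee_rot: [[-0.998, -0.057, 0.001], [-0.057, 0.998, -0.001], [-0.001, -0.001, -1.0]]
wrist_force: [0.1, 0.0, -0.0]
gripper_width: 0.576
gripper_force: 0.0
```

Request:
step_arm:
  targets: "0 0 0 0; 0 0 0 0; 0 0 0 0; 0 0 0 0; 0 0 0 0; 0 0 0 0; 0 0 0 0; 0 0 0 0"
  claw: 1.5

```text
time_s: 3.07
tcp_pos: [0.4878, -0.167, 0.0314]
ee_rot: [[-0.998, -0.059, 0.001], [-0.059, 0.998, -0.0], [-0.001, -0.0, -1.0]]
wrist_force: [-1.3, 0.2, 4.7]
gripper_width: 0.273
gripper_force: 30.0
```

```bash
python3 -c "
from h import *
st()"
```

```text
3.0667 [ 0.4878 -0.167   0.0314] yawx -176.62 w 0.27302303165283676 F 29.95077329222113 [-1.3  0.2  4.7]
[[-0.998, -0.059, 0.001], [-0.059, 0.998, -0.0], [-0.001, -0.0, -1.0]] [ -0.8  24.6 -28.3   0.  -37.1 -85.8]
```

Request:
step_arm:
  targets: "1 0 0 0; 1 0 0 0; 1 0 0 0; 1 0 0 0; 1 0 0 0; 1 0 0 0; 1 0 0 0; 1 0 0 0; 0.3 0 0 0; 0 0 0 0"

```text
time_s: 3.9
tcp_pos: [0.4024, -0.1719, 0.0304]
ee_rot: [[-0.998, -0.058, -0.003], [-0.058, 0.998, 0.0], [0.003, 0.0, -1.0]]
wrist_force: [0.2, -0.7, -1.4]
gripper_width: 0.27
gripper_force: 30.0
```

Request:
step_arm:
  targets: "0 0 -2 0; 0 0 -2 0; 0 -2 0 0; 0 -2.2 0 0; 0 -2.2 0 0; 0 -2 0 0; -1.2 0 0 0; -1.6 0 0 0; -1.3 0 0 0; 0 0 0 0"

```text
time_s: 4.73
tcp_pos: [0.4534, -0.2535, 0.0708]
ee_rot: [[-0.998, -0.06, 0.002], [-0.06, 0.998, -0.001], [-0.002, -0.001, -1.0]]
wrist_force: [0.1, -0.5, -1.2]
gripper_width: 0.269
gripper_force: 30.0
```

```bash
python3 -c "
from h import *
st(); c=cap('wrist','w2.png'); cv2.imwrite('pics/w2b.png',cv2.resize(c['frame'][100:330,130:430],(780,598),interpolation=cv2.INTER_CUBIC))"
```

```text
4.7333 [ 0.4534 -0.2535  0.0708] yawx -176.57 w 0.2693488168872718 F 29.951676595956087 [ 0.1 -0.5 -1.2]
[[-0.998, -0.06, 0.002], [-0.06, 0.998, -0.001], [-0.002, -0.001, -1.0]] [-11.3  21.5 -25.7   0.1 -42.7 -75.3]
```

View pics/w2b.png

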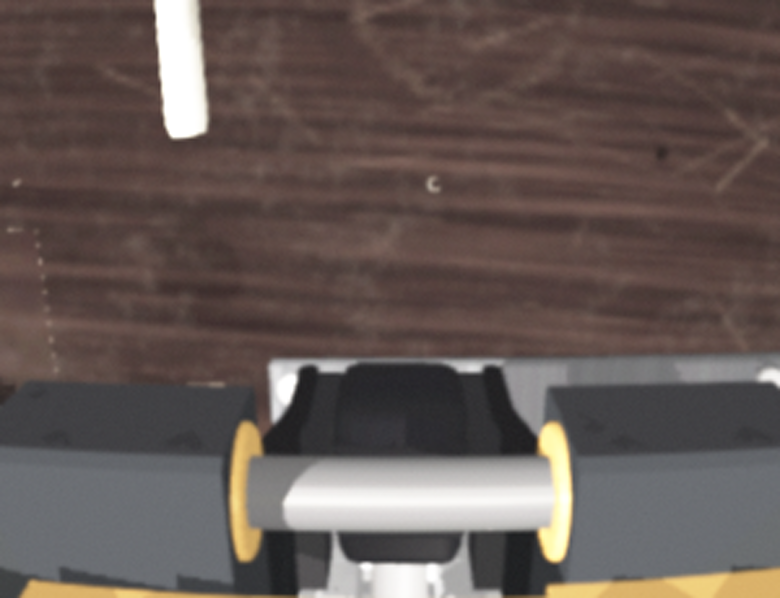

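The pin is held and its rod (398,580) is centred between the notch horns (370 and 432). I'll lower it now.

Request:
step_arm:
  targets: "0.2 0 1 0; 0 0 1 0; 0 0 1 0; 0 0 0.8 0; 0 0 0.5 0; 0 0 0 0; 0 0 0 0"

```text
time_s: 5.37
tcp_pos: [0.4483, -0.2535, 0.0276]
ee_rot: [[-0.998, -0.059, -0.0], [-0.059, 0.998, 0.0], [0.0, 0.0, -1.0]]
wrist_force: [-0.2, -0.4, -0.5]
gripper_width: 0.274
gripper_force: 30.0
```

Request:
step_arm:
  targets: "0 0 0 0; 0 0 0 0; 0 0 0 0; 0 0 0 0; 0 0 0 0"
  claw: 4

```text
time_s: 5.78
tcp_pos: [0.4485, -0.2535, 0.0281]
ee_rot: [[-0.998, -0.058, 0.001], [-0.058, 0.998, -0.0], [-0.001, -0.0, -1.0]]
wrist_force: [0.7, -0.6, -0.5]
gripper_width: 0.449
gripper_force: 0.0
```

Request:
step_arm:
  targets: "0 0 -2 0; 0 0 -3 0; 0 0 -3 0; 0 0 -3 0; 0 0 -3 0; 0 0 -3 0; 3 0 -1 0; 3 0 0 0; 0 0 0 0; 0 0 0 0"

```text
time_s: 6.62
tcp_pos: [0.3874, -0.2569, 0.2085]
ee_rot: [[-0.998, -0.058, 0.001], [-0.058, 0.998, -0.0], [-0.001, -0.0, -1.0]]
wrist_force: [0.3, -0.1, -0.1]
gripper_width: 0.46
gripper_force: 0.0
```

```bash
python3 -c "
from h import *
st(); c=cap('wrist','w3.png'); cv2.imwrite('pics/w3b.png',cv2.resize(c['frame'][130:340,140:420],(800,600),interpolation=cv2.INTER_CUBIC))"
```

```text
6.6167 [ 0.3874 -0.2569  0.2085] yawx -176.7 w 0.46002468771962013 F 0.0 [ 0.3 -0.1 -0.1]
[[-0.998, -0.058, 0.001], [-0.058, 0.998, -0.0], [-0.001, -0.0, -1.0]] [-13.5   6.9 -22.4  -0.  -60.6 -73.2]
```

View pics/w3b.png

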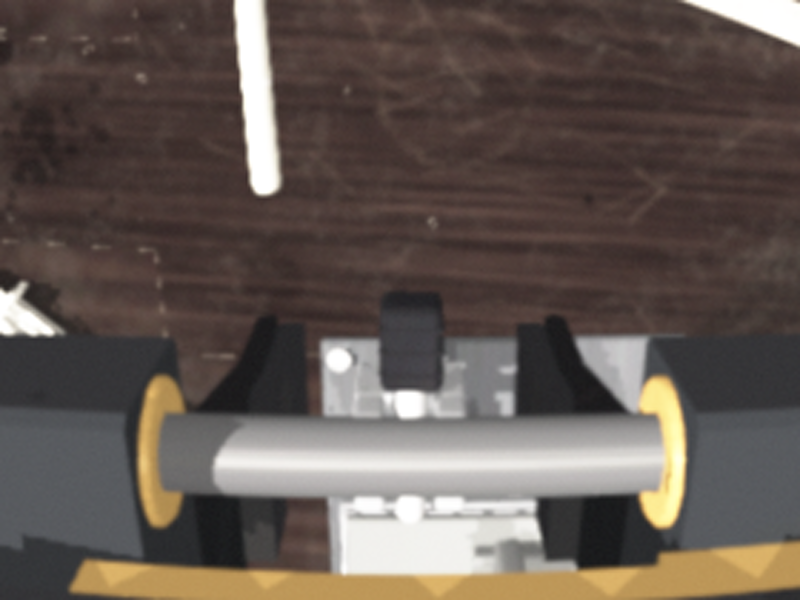

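The pin is parked: grip at (410,340), with the rod lying in both notches at (410,400) and (410,505). Next is the lid.

Request:
step_arm:
  targets: "-3.9 0.9 0 0; -3.9 0.9 0 0; -3.9 0.9 0 0; -3.9 0.9 0 0; -3.9 0.8 0 0; 0 0 3.5 0; 0 0 3.5 0; 0 0 3.5 0; 0 0 3.5 0; 0 0 2.7 0; 0 0 0 0; 0 0 0 0"

```text
time_s: 7.67
tcp_pos: [0.5814, -0.2012, 0.0391]
ee_rot: [[-0.998, -0.06, -0.002], [-0.06, 0.998, -0.0], [0.002, -0.0, -1.0]]
wrist_force: [0.2, 0.0, -0.5]
gripper_width: 0.459
gripper_force: 0.0
```

Request:
step_arm:
  targets: "0 0 0 0; 0 0 0 0; 0 0 0 0; 0 0 0 0; 0 0 0 0; 0 0 0 0; 0 0 0 0; 0 0 0 0"
  claw: 0.3

```text
time_s: 8.33
tcp_pos: [0.5808, -0.2022, 0.041]
ee_rot: [[-0.998, -0.058, 0.001], [-0.058, 0.998, -0.001], [-0.001, -0.001, -1.0]]
wrist_force: [0.6, -3.6, -0.8]
gripper_width: 0.138
gripper_force: 30.0
```

Request:
step_arm:
  targets: "0 0 -1 0; 0 0 -1 0; 0 0 -2 0; 0 0 -3 0; 0 0 -2 0; 0 3 0 0; 0 4 0 0; 0 4 0 0; 0 4 0 0; 0 3 0 0; 0 0 0 0; 0 0 0 0"

```text
time_s: 9.33
tcp_pos: [0.5696, -0.0198, 0.1317]
ee_rot: [[-0.998, -0.062, 0.0], [-0.062, 0.998, 0.001], [-0.0, 0.001, -1.0]]
wrist_force: [0.1, 0.5, -3.7]
gripper_width: 0.136
gripper_force: 30.0
```

Request:
step_arm:
  targets: "0 0 3 0; 0 0 3 0; 0 0 2.5 0; 0 0 1.5 0; 0 0 0.8 0; 0 0 0.4 0; 0 0 0 0; 0 0 0 0"

```text
time_s: 10.0
tcp_pos: [0.5708, -0.0224, 0.0201]
ee_rot: [[-0.998, -0.058, 0.002], [-0.058, 0.998, 0.0], [-0.002, 0.0, -1.0]]
wrist_force: [-1.0, -0.3, -1.3]
gripper_width: 0.136
gripper_force: 30.0
```

Request:
step_arm:
  targets: "0 0 0 0; 0 0 0 0; 0 0 0 0; 0 0 0 0; 0 0 -2 0; 0 0 -3 0; 0 0 -4 0; 0 0 -4 0; 0 0 -4 0; 0 0 -4 0; 0 0 -3 0; 0 0 0 0"
  claw: 4

```text
time_s: 11.0
tcp_pos: [0.5736, -0.0219, 0.2674]
ee_rot: [[-0.998, -0.06, 0.016], [-0.06, 0.998, 0.001], [-0.016, -0.0, -1.0]]
wrist_force: [2.2, 0.2, -0.3]
gripper_width: 0.458
gripper_force: 0.0
```

Request:
step_arm:
  targets: "-0.8 4 0 0; -0.8 4 0 0; -0.8 4 0 0; -0.8 4 0 0; -0.8 4 0 0; 0 0 0 0; 0 0 0 0; 0 0 0 0"

```text
time_s: 11.67
tcp_pos: [0.598, 0.1802, 0.2583]
ee_rot: [[-0.998, -0.059, -0.001], [-0.059, 0.998, -0.001], [0.001, -0.0, -1.0]]
wrist_force: [0.4, -1.1, -0.0]
gripper_width: 0.462
gripper_force: 0.0
```

```bash
python3 -c "
from h import *
st(); c=cap('wrist','w4.png'); cv2.imwrite('pics/w4b.png',cv2.resize(c['frame'],(800,600),interpolation=cv2.INTER_CUBIC))"
```

```text
11.6667 [0.598  0.1802 0.2583] yawx -176.61 w 0.46188575412487676 F 0.0 [ 0.4 -1.1 -0. ]
[[-0.998, -0.059, -0.001], [-0.059, 0.998, -0.001], [0.001, -0.0, -1.0]] [  31.6   20.8    3.8    0.   -73.  -118.2]
```

View pics/w4b.png

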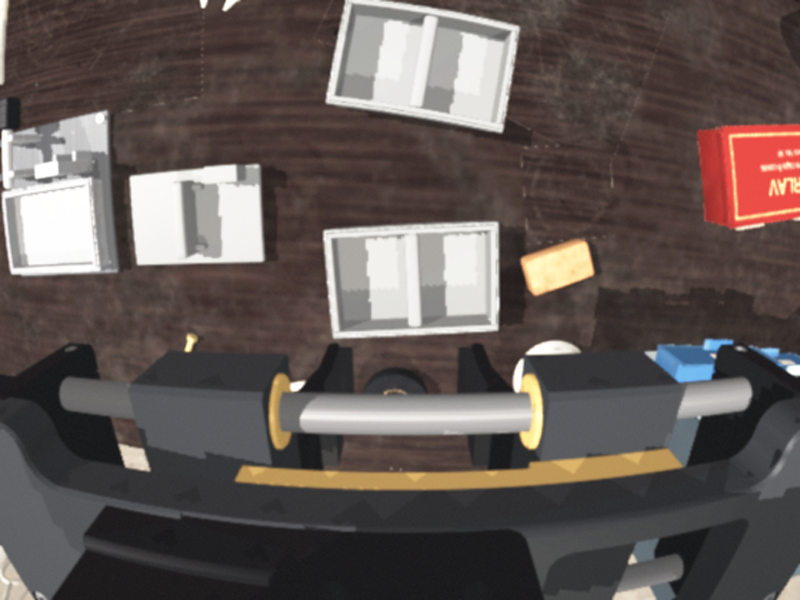

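The wrist view shows tray A with corners (323,231), (497,222), (499,330), (334,338), and tray B with corners (347,0), (519,26), (503,131), (327,104). The lid lies at (197,215), the empty rim at (52,227), and the mug is behind at (548,365).

```bash
cat >> h.py <<'E'
def fit(c,cor,z=.044,s=.7,o=(0,0)):
    P=np.array([at(c,o[0]+u*s,o[1]+v*s,z)[:2] for u,v in cor]); C=P.mean(0)
    W=[np.linalg.norm(P[1]-P[0]),np.linalg.norm(P[2]-P[3]),np.linalg.norm(P[2]-P[1]),np.linalg.norm(P[3]-P[0])]
    k=int(np.argmax([W[0]+W[1],W[2]+W[3]])); d=(P[1]-P[0]+P[2]-P[3]) if k==0 else (P[2]-P[1]+P[3]-P[0])
    a=np.degrees(np.arctan2(-d[0],d[1])); a=(a+90)%180-90
    print('c',C.round(4),'sizes',np.round(W,3),'xang',a.round(2)); return C,a
def goto(p,yaw=None):
    s=sense(); R=np.array(s['ee_rot']); ps=np.degrees(np.arctan2(R[1,0],R[0,0])); print('now',np.round(s['tcp_pos'],4),ps.round(2))
    if yaw is None: yaw=ps
    d=(np.array(p)-s['tcp_pos'])*100; t=np.radians(yaw)
    print('turn',((ps-yaw+180)%360-180).round(2),'then x',round(d[0]*np.cos(t)+d[1]*np.sin(t),2),'y',round(d[0]*np.sin(t)-d[1]*np.cos(t),2),'z',round(-d[2],2))
E
python3 -c "
from h import *
c=load('w4.png')
C,a=fit(c,[(323,231),(497,222),(499,330),(334,338)]); fit(c,[(347,0),(519,26),(503,131),(327,104)]); fit(c,[(4,190),(92,178),(101,272),(12,275)],.030)
for u,v in [(410,236),(414,325)]: print('web',at(c,u*.7,v*.7,.042))
goto([*C,.017],a-180)
"
```

```text
c [0.6146 0.1891] sizes [0.143 0.144 0.094 0.093] xang 6.39
c [0.4328 0.1869] sizes [0.142 0.143 0.092 0.091] xang -5.06
c [ 0.5805 -0.1969] sizes [0.14  0.144 0.094 0.097] xang 2.75
web [0.57694827 0.18392637 0.042     ]
web [0.65331951 0.19212746 0.042     ]
now [0.598  0.1795 0.2586] -176.67
turn -3.06 then x -1.75 y 0.77 z 24.16
```

Request:
step_arm:
  targets: "-0.8 0.4 0 -3; -1 0.4 4 0; 0 0 4 0; 0 0 4 0; 0 0 4 0; 0 0 4 0; 0 0 3 0; 0 0 1.2 0; 0 0 0 0; 0 0 0 0"

```text
time_s: 12.55
tcp_pos: [0.6163, 0.1888, 0.0175]
ee_rot: [[-0.994, -0.11, 0.001], [-0.11, 0.994, 0.0], [-0.001, -0.0, -1.0]]
wrist_force: [0.6, 0.3, 0.7]
gripper_width: 0.462
gripper_force: 0.0
```

Request:
step_arm:
  targets: "0 0 0 0; 0 0 0 0; 0 0 0 0; 0 0 0 0; 0 0 0 0; 0 0 0 0; 0 0 0 0; 0 0 0 0"
  claw: 0.3

```text
time_s: 13.22
tcp_pos: [0.6157, 0.1895, 0.0174]
ee_rot: [[-0.994, -0.111, 0.0], [-0.111, 0.994, -0.0], [-0.0, -0.0, -1.0]]
wrist_force: [0.0, -1.4, 2.6]
gripper_width: 0.131
gripper_force: 30.0
```

Request:
step_arm:
  targets: "0 0 -1 0; 0 0 -2 0; 0 0 -3 0; 0 0 -3.5 0; 0 0 -3 0; 0 0 -2.5 0; 0 0 0 0; 0 0 0 0"

```text
time_s: 13.88
tcp_pos: [0.6158, 0.1902, 0.1684]
ee_rot: [[-0.994, -0.111, 0.003], [-0.111, 0.994, 0.002], [-0.003, 0.002, -1.0]]
wrist_force: [-0.7, -0.4, -2.4]
gripper_width: 0.137
gripper_force: 30.0
```

```bash
python3 -c "
from h import *
goto([.580,-.202,.160],3.5-180)
"
```

```text
now [0.6158 0.1902 0.1684] -173.66
turn 2.84 then x 5.97 y -38.93 z 0.84
```

Request:
step_arm:
  targets: "0 0 0 2.8; 0.6 -3.9 0 0; 0.6 -3.9 0 0; 0.6 -3.9 0 0; 0.6 -3.9 0 0; 0.6 -3.9 0 0; 0.6 -3.9 0 0; 0.6 -3.9 0 0; 0.6 -3.9 0 0; 0.6 -3.9 0 0; 0.6 -3.8 0 0; 0 0 0 0"

```text
time_s: 14.88
tcp_pos: [0.5771, -0.2078, 0.1641]
ee_rot: [[-0.998, -0.055, -0.005], [-0.055, 0.998, -0.0], [0.005, 0.0, -1.0]]
wrist_force: [1.5, -0.0, -1.2]
gripper_width: 0.136
gripper_force: 30.0
```

Request:
step_arm:
  targets: "0 0 2.5 0; 0 0 2.5 0; 0 0 2 0; 0 0 1 0; 0 0 0 0; 0 0 0 0"

```text
time_s: 15.38
tcp_pos: [0.5794, -0.2022, 0.0859]
ee_rot: [[-0.998, -0.062, -0.002], [-0.062, 0.998, -0.0], [0.002, 0.0, -1.0]]
wrist_force: [-0.4, -0.6, -1.4]
gripper_width: 0.135
gripper_force: 30.0
```

```bash
python3 -c "
from h import *
goto([.580,-.2025,.041],3.5-180)
st(); c=cap('wrist','w5.png'); cv2.imwrite('pics/w5b.png',cv2.resize(c['frame'][100:350,110:450],(800,588),interpolation=cv2.INTER_CUBIC))"
```

```text
now [ 0.5794 -0.2022  0.0859] -176.42
turn 0.08 then x -0.06 y -0.03 z 4.49
15.3833 [ 0.5794 -0.2022  0.0859] yawx -176.42 w 0.1352474368425976 F 29.99988384079188 [-0.4 -0.6 -1.4]
[[-0.998, -0.062, -0.002], [-0.062, 0.998, -0.0], [0.002, 0.0, -1.0]] [ -4.1  28.1 -11.1   0.  -50.9 -82.3]
```

View pics/w5b.png

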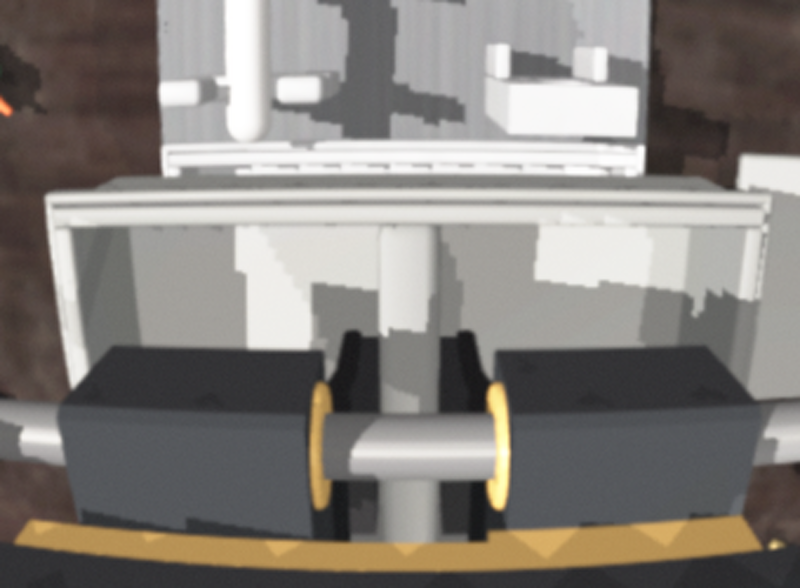

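The tray hangs level over the pallet. The front corners of the pallet rim are at (164,152) and (643,150), and those of the tray's front top edge at (47,197) and (770,197).

```bash
python3 -c "
from h import *
c=load('w5.png'); k=340/800
def line(l,r,z,half):
    a,b=[at(c,110+u*k,100+v*k,z)[:2] for u,v in (l,r)]; d=a*0+(b-a); n=np.linalg.norm(d); t=np.array([d[1],-d[0]])/n; print(n.round(4),np.degrees(np.arctan2(-d[0],d[1])).round(2),(a+b)/2+t*half)
line((164,152),(643,150),.030,.045); line((47,197),(770,197),.113,.045)
"
```

```text
0.1412 3.81 [ 0.57927184 -0.20259557]
0.1392 3.6 [ 0.57632942 -0.20137533]
```

Request:
step_arm:
  targets: "-0.25 -0.1 0 0; 0 0 1.5 0; 0 0 1 0; 0 0 0.7 0; 0 0 0.5 0; 0 0 0.4 0; 0 0 0.3 0; 0 0 0.2 0; 0 0 0 0; 0 0 0 0"

```text
time_s: 16.27
tcp_pos: [0.5825, -0.2032, 0.041]
ee_rot: [[-0.998, -0.062, 0.0], [-0.062, 0.998, -0.0], [-0.0, -0.0, -1.0]]
wrist_force: [0.1, 0.1, -2.9]
gripper_width: 0.131
gripper_force: 30.0
```

Request:
step_arm:
  targets: "0 0 0.2 0; 0 0 0.1 0; 0 0 0 0; 0 0 0 0"

```text
time_s: 16.6
tcp_pos: [0.5826, -0.2034, 0.0393]
ee_rot: [[-0.998, -0.062, 0.001], [-0.062, 0.998, -0.001], [-0.001, -0.001, -1.0]]
wrist_force: [-2.5, 0.9, 5.3]
gripper_width: 0.132
gripper_force: 30.0
```

Request:
step_arm:
  targets: "0 0 0 0; 0 0 0 0; 0 0 0 0; 0 0 0 0; 0 0 0 0"
  claw: 4

```text
time_s: 17.02
tcp_pos: [0.5823, -0.2032, 0.0376]
ee_rot: [[-0.998, -0.062, -0.0], [-0.062, 0.998, -0.0], [0.0, 0.0, -1.0]]
wrist_force: [-0.1, -0.8, 0.1]
gripper_width: 0.41
gripper_force: 0.0
```

Request:
step_arm:
  targets: "0 0 -2 0; 0 0 -3 0; 0 0 -4 0; 0 0 -4 0; 0 0 -4 0; 0 0 -3 0; 1.5 0 0 0; 1.5 0 0 0; 0 0 0 0; 0 0 0 0"

```text
time_s: 17.85
tcp_pos: [0.552, -0.2051, 0.2381]
ee_rot: [[-0.998, -0.062, 0.001], [-0.062, 0.998, -0.0], [-0.001, -0.0, -1.0]]
wrist_force: [-0.1, 0.3, 0.6]
gripper_width: 0.456
gripper_force: 0.0
```

```bash
python3 -c "
from h import *
st(); c=cap('wrist','w6.png'); cv2.imwrite('pics/w6b.png',cv2.resize(c['frame'][60:350,90:477],(800,600),interpolation=cv2.INTER_CUBIC))"
```

```text
17.85 [ 0.552  -0.2051  0.2381] yawx -176.46 w 0.4563755489135196 F 0.0 [-0.1  0.3  0.6]
[[-0.998, -0.062, 0.001], [-0.062, 0.998, -0.0], [-0.001, -0.0, -1.0]] [ -4.6  17.9  -3.4   0.  -68.6 -81.8]
```

View pics/w6b.png

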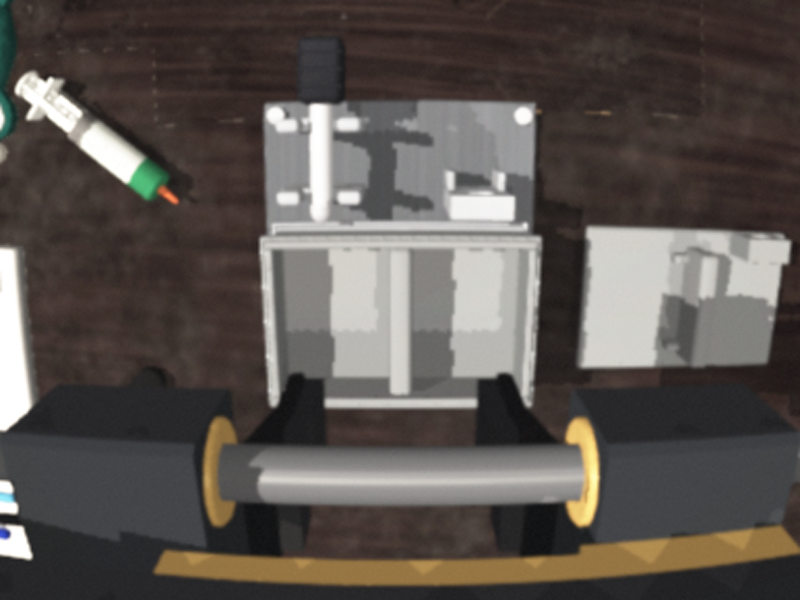

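The tray looks seated square in the rim, with corners (261,237), (541,237), (534,405), (269,408). The pin is still parked at (320,70).

```bash
python3 -c "
from h import *
c=load('w6.png'); k=387/800
fit(c,[(261,237),(541,237),(534,405),(269,408)],.066,k,(90,60))
fit(c,[(261,237),(541,237),(534,405),(269,408)],.070,k,(90,60))
goto([.42,.187,.25],-5.06-180)"
```

```text
c [ 0.5814 -0.2017] sizes [0.142 0.145 0.093 0.095] xang 3.92
c [ 0.5801 -0.2018] sizes [0.141 0.144 0.092 0.093] xang 3.92
now [ 0.5525 -0.2051  0.2378] -176.45
turn 8.61 then x 16.66 y 37.89 z -1.22
```

Request:
step_arm:
  targets: "0 0 0 4.3; 0 0 0 4.3; 1.6 3.8 0 0; 1.6 3.8 0 0; 1.6 3.8 0 0; 1.6 3.8 0 0; 1.6 3.8 0 0; 1.6 3.8 0 0; 1.6 3.8 0 0; 1.6 3.8 0 0; 1.6 3.8 0 0; 1.6 3.8 0 0"

```text
time_s: 18.9
tcp_pos: [0.4259, 0.1898, 0.2377]
ee_rot: [[-0.996, 0.088, 0.0], [0.088, 0.996, -0.0], [-0.0, -0.0, -1.0]]
wrist_force: [1.4, 0.5, -0.5]
gripper_width: 0.46
gripper_force: 0.0
```

Request:
step_arm:
  targets: "0 0 0 0; 0 0 0 0; 0 0 0 0"

```text
time_s: 19.15
tcp_pos: [0.4265, 0.1879, 0.2374]
ee_rot: [[-0.996, 0.087, -0.001], [0.087, 0.996, -0.001], [0.001, -0.001, -1.0]]
wrist_force: [-0.1, -0.2, 0.3]
gripper_width: 0.46
gripper_force: 0.0
```

```bash
python3 -c "
from h import *
st(); c=cap('wrist','w7.png'); cv2.imwrite('pics/w7b.png',cv2.resize(c['frame'],(800,600),interpolation=cv2.INTER_CUBIC))"
```

```text
19.15 [0.4265 0.1879 0.2374] yawx 175.01 w 0.4597116794041302 F 0.0 [-0.1 -0.2  0.3]
[[-0.996, 0.087, -0.001], [0.087, 0.996, -0.001], [0.001, -0.001, -1.0]] [  43.8    5.7  -19.4    0.   -65.  -138.8]
```

View pics/w7b.png

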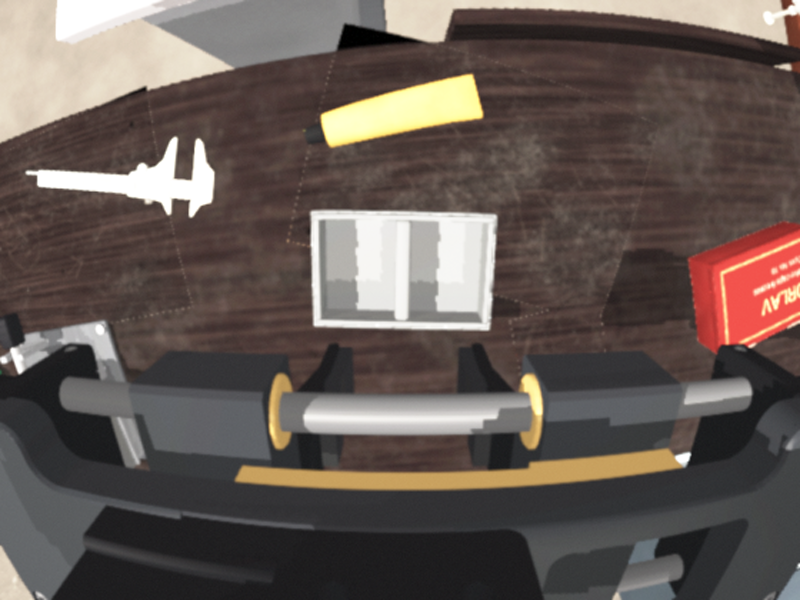

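Tray B has corners (311,211), (497,213), (490,329), (314,327), and its web runs from (404,221) to (402,318).

```bash
python3 -c "
from h import *
c=load('w7.png')
C,a=fit(c,[(311,211),(497,213),(490,329),(314,327)])
w=[at(c,u*.7,v*.7,.042) for u,v in [(404,221),(402,318)]]; print(w)
goto([C[0],(C[1]+w[0][1]/2+w[1][1]/2)/2,.017],a-180)"
```

```text
c [0.4301 0.1868] sizes [0.143 0.144 0.094 0.094] xang -5.61
[array([0.39117793, 0.19103294, 0.042     ]), array([0.46892138, 0.18262106, 0.042     ])]
now [0.4267 0.1872 0.2374] 174.92
turn 0.53 then x -0.34 y -0.01 z 22.04
```

Request:
step_arm:
  targets: "-0.3 0 0 0.5; 0 0 4 0; 0 0 4 0; 0 0 4 0; 0 0 4 0; 0 0 3.5 0; 0 0 1.7 0; 0 0 0.8 0; 0 0 0 0; 0 0 0 0"

```text
time_s: 20.03
tcp_pos: [0.4305, 0.1871, 0.0183]
ee_rot: [[-0.995, 0.098, 0.001], [0.098, 0.995, 0.0], [-0.001, 0.001, -1.0]]
wrist_force: [0.9, -0.1, 0.7]
gripper_width: 0.461
gripper_force: 0.0
```

Request:
step_arm:
  targets: "0 0 0 0; 0 0 0 0; 0 0 0 0; 0 0 0 0; 0 0 0 0; 0 0 0 0; 0 0 0 0; 0 0 0 0"
  claw: 0.3

```text
time_s: 20.7
tcp_pos: [0.4294, 0.1872, 0.0183]
ee_rot: [[-0.995, 0.097, 0.0], [0.097, 0.995, -0.0], [-0.0, -0.0, -1.0]]
wrist_force: [-1.0, -0.2, 6.1]
gripper_width: 0.139
gripper_force: 30.0
```

Request:
step_arm:
  targets: "0 0 -1 0; 0 0 -2 0; 0 0 -3 0; 0 0 -3.5 0; 0 0 -4 0; 0 0 -3 0; 0 0 -2 0; 0 0 0 0; 0 0 0 0"

```text
time_s: 21.45
tcp_pos: [0.4292, 0.1875, 0.2031]
ee_rot: [[-0.995, 0.097, 0.001], [0.097, 0.995, 0.002], [-0.001, 0.002, -1.0]]
wrist_force: [-0.2, -0.4, -2.2]
gripper_width: 0.137
gripper_force: 30.0
```

```bash
python3 -c "
from h import *
goto([.5815,-.203,.200],3.6-180)
"
```

```text
now [0.4292 0.1875 0.2031] 174.44
turn -9.16 then x -12.75 y -39.93 z 0.31
```

Request:
step_arm:
  targets: "0 0 0 -4.6; 0 0 0 -4.6; -1.2 -3.8 0 0; -1.2 -3.8 0 0; -1.2 -3.8 0 0; -1.2 -3.8 0 0; -1.2 -3.8 0 0; -1.2 -3.8 0 0; -1.2 -3.8 0 0; -1.2 -3.8 0 0; -1.2 -3.8 0 0; -1.2 -3.8 0 0"

```text
time_s: 22.45
tcp_pos: [0.5724, -0.1859, 0.1995]
ee_rot: [[-0.998, -0.063, -0.005], [-0.063, 0.998, 0.001], [0.005, 0.002, -1.0]]
wrist_force: [0.8, 1.5, -1.4]
gripper_width: 0.136
gripper_force: 30.0
```

Request:
step_arm:
  targets: "-0.8 -1.9 0 0; 0 0 2.5 0; 0 0 2.5 0; 0 0 1.5 0; 0 0 0.8 0; 0 0 0 0; 0 0 0 0"

```text
time_s: 23.03
tcp_pos: [0.5823, -0.2026, 0.1287]
ee_rot: [[-0.998, -0.064, -0.002], [-0.064, 0.998, -0.0], [0.002, 0.0, -1.0]]
wrist_force: [-0.5, -1.4, -1.1]
gripper_width: 0.135
gripper_force: 30.0
```

```bash
python3 -c "
from h import *
goto([.5815,-.203,.077],3.6-180)
st(); c=cap('wrist','w8.png'); cv2.imwrite('pics/w8b.png',cv2.resize(c['frame'][100:350,110:450],(800,588),interpolation=cv2.INTER_CUBIC))"
```

```text
now [ 0.5823 -0.2026  0.1287] -176.32
turn 0.08 then x 0.08 y -0.03 z 5.17
23.0333 [ 0.5823 -0.2026  0.1287] yawx -176.32 w 0.13505117749646087 F 29.985152827575803 [-0.5 -1.4 -1.1]
[[-0.998, -0.064, -0.002], [-0.064, 0.998, -0.0], [0.002, 0.0, -1.0]] [ -4.2  25.7  -8.    0.  -56.4 -82.2]
```

View pics/w8b.png

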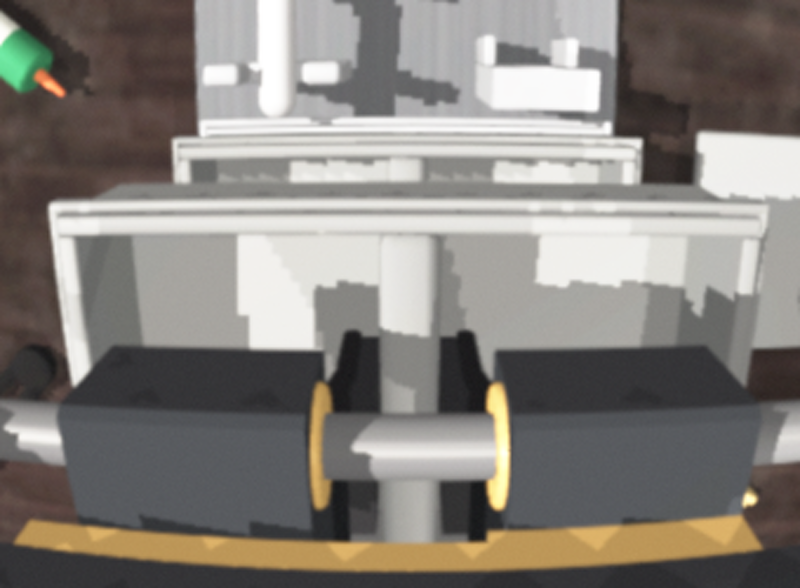

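The held tray's front corners are at (50,206) and (768,206). The seated tray's are at (174,141) and (642,141), z = 0.066.

```bash
python3 -c "
from h import *
c=load('w8.png'); k=340/800
def line(l,r,z,half):
    a,b=[at(c,110+u*k,100+v*k,z)[:2] for u,v in (l,r)]; d=b-a; n=np.linalg.norm(d); t=np.array([d[1],-d[0]])/n; print(n.round(4),np.degrees(np.arctan2(-d[0],d[1])).round(2),(a+b)/2+t*half)
line((174,141),(642,141),.066,.045); line((50,206),(768,206),.1287-.018+.044,.045)
"
```

```text
0.1417 3.7 [ 0.57995704 -0.20185997]
0.1397 3.7 [ 0.58120686 -0.20152823]
```

Request:
step_arm:
  targets: "0.1 0 1.5 0; 0 0 1.5 0; 0 0 0.8 0; 0 0 0.5 0; 0 0 0.3 0; 0 0 0.3 0; 0 0 0.2 0; 0 0 0.1 0; 0 0 0 0; 0 0 0 0"

```text
time_s: 23.92
tcp_pos: [0.5818, -0.2029, 0.0781]
ee_rot: [[-0.998, -0.064, 0.001], [-0.064, 0.998, -0.0], [-0.001, -0.0, -1.0]]
wrist_force: [-0.8, 0.7, -2.6]
gripper_width: 0.133
gripper_force: 30.0
```

Request:
step_arm:
  targets: "0 0 0.2 0; 0 0 0.1 0; 0 0 0.1 0; 0 0 0 0; 0 0 0 0"

```text
time_s: 24.33
tcp_pos: [0.5821, -0.2029, 0.0764]
ee_rot: [[-0.998, -0.065, 0.002], [-0.065, 0.998, -0.001], [-0.002, -0.001, -1.0]]
wrist_force: [-2.8, 1.9, 8.2]
gripper_width: 0.135
gripper_force: 30.0
```

```bash
python3 -c "
from h import *
st()"
```

```text
24.3333 [ 0.5821 -0.2029  0.0764] yawx -176.3 w 0.1346163057207819 F 29.98330815229565 [-2.8  1.9  8.2]
[[-0.998, -0.065, 0.002], [-0.065, 0.998, -0.001], [-0.002, -0.001, -1.0]] [ -4.2  28.9 -11.4   0.1 -49.6 -82.2]
```

Request:
step_arm:
  targets: "0 0 0 0; 0 0 0 0; 0 0 0 0; 0 0 0 0; 0 0 -2 0; 0 0 -3 0; 0 0 -4 0; 0 0 -4 0; 0 0 0 0; 0 0 0 0"
  claw: 4

```text
time_s: 25.17
tcp_pos: [0.5831, -0.2031, 0.207]
ee_rot: [[-0.998, -0.064, 0.007], [-0.064, 0.998, -0.001], [-0.007, -0.001, -1.0]]
wrist_force: [-0.4, -0.9, -1.1]
gripper_width: 0.46
gripper_force: 0.0
```

```bash
python3 -c "
from h import *
goto([.5708,-.0224,.021],-176.67)"
```

```text
now [ 0.5831 -0.2031  0.207 ] -176.35
turn 0.32 then x 0.18 y 18.11 z 18.6
```

Request:
step_arm:
  targets: "0.1 3.6 0 0.3; 0.1 3.6 0 0; 0 3.6 0 0; 0 3.6 0 0; 0 3.7 0 0; 0 0 3.8 0; 0 0 3.8 0; 0 0 3.8 0; 0 0 3.8 0; 0 0 3.4 0; 0 0 0 0; 0 0 0 0"

```text
time_s: 26.17
tcp_pos: [0.5677, -0.0223, 0.0159]
ee_rot: [[-0.998, -0.059, -0.004], [-0.059, 0.998, -0.001], [0.004, -0.001, -1.0]]
wrist_force: [-0.6, -0.3, -0.5]
gripper_width: 0.462
gripper_force: 0.0
```

Request:
step_arm:
  targets: "0 0 0 0; 0 0 0 0; 0 0 0 0; 0 0 0 0; 0 0 0 0; 0 0 0 0; 0 0 0 0; 0 0 0 0"
  claw: 0.3

```text
time_s: 26.83
tcp_pos: [0.5687, -0.0223, 0.0179]
ee_rot: [[-0.998, -0.058, 0.0], [-0.058, 0.998, 0.0], [-0.0, 0.0, -1.0]]
wrist_force: [0.7, -0.0, 0.3]
gripper_width: 0.135
gripper_force: 30.0
```

Request:
step_arm:
  targets: "0 0 -1 0; 0 0 -2 0; 0 0 -3 0; 0 0 -3.5 0; 0 0 -4 0; 0 0 -4 0; 0 0 -3 0; 0 0 0 0; 0 0 0 0"

```text
time_s: 27.58
tcp_pos: [0.5691, -0.022, 0.225]
ee_rot: [[-0.998, -0.058, 0.004], [-0.058, 0.998, 0.002], [-0.004, 0.001, -1.0]]
wrist_force: [0.3, 0.3, -4.3]
gripper_width: 0.133
gripper_force: 30.0
```

```bash
python3 -c "
from h import *
goto([.5815,-.203,.165],-176.35)"
```

```text
now [ 0.5691 -0.022   0.225 ] -176.66
turn -0.31 then x -0.09 y -18.15 z 6.0
```

Request:
step_arm:
  targets: "0.2 -3.6 0 -0.3; 0 -3.6 0 0; 0 -3.6 0 0; 0 -3.7 0 0; 0 -3.6 0 0; 0 0 2.5 0; 0 0 2.5 0; 0 0 1 0; 0 0 0 0; 0 0 0 0"

```text
time_s: 28.42
tcp_pos: [0.5776, -0.2028, 0.1618]
ee_rot: [[-0.998, -0.065, -0.003], [-0.065, 0.998, -0.0], [0.003, -0.0, -1.0]]
wrist_force: [0.5, 1.0, -2.6]
gripper_width: 0.131
gripper_force: 30.0
```

```bash
python3 -c "
from h import *
goto([.579,-.2028,.114],-176.35)
st(); c=cap('wrist','w9.png'); cv2.imwrite('pics/w9b.png',cv2.resize(c['frame'][100:350,110:450],(800,588),interpolation=cv2.INTER_CUBIC))"
```

```text
now [ 0.5776 -0.2028  0.1618] -176.3
turn 0.05 then x -0.14 y -0.01 z 4.78
28.4167 [ 0.5776 -0.2028  0.1618] yawx -176.3 w 0.13078890239906976 F 29.999663326889277 [ 0.5  1.  -2.6]
[[-0.998, -0.065, -0.003], [-0.065, 0.998, -0.0], [0.003, -0.0, -1.0]] [ -4.2  23.6  -6.3   0.  -60.3 -82.1]
```

View pics/w9b.png

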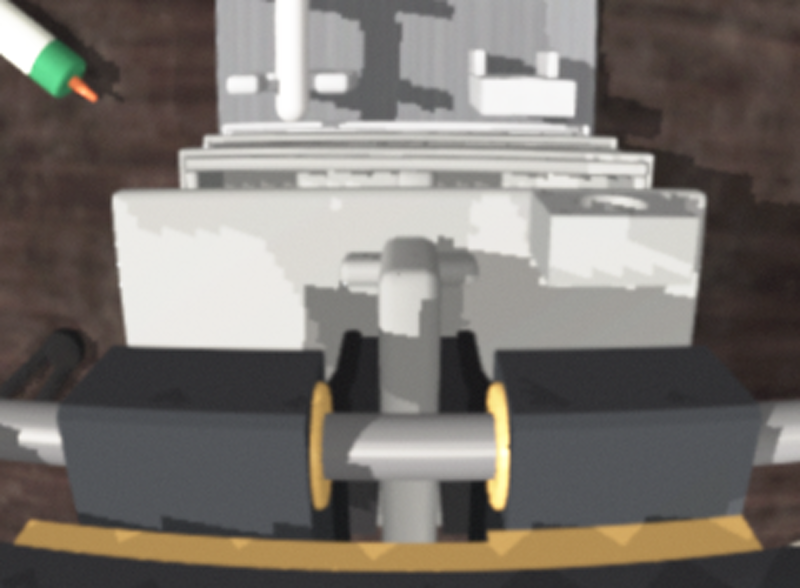

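The lid's front edge runs (113,192) to (706,194), and the top tray's front edge (179,153) to (655,156).

```bash
python3 -c "
from h import *
c=load('w9.png'); k=340/800
def line(l,r,z,half):
    a,b=[at(c,110+u*k,100+v*k,z)[:2] for u,v in (l,r)]; d=b-a; n=np.linalg.norm(d); t=np.array([d[1],-d[0]])/n; print(n.round(4),np.degrees(np.arctan2(-d[0],d[1])).round(2),(a+b)/2+t*half)
line((179,153),(655,156),.102,.045); line((113,192),(706,194),.158,.045)
"
```

```text
0.1429 3.42 [ 0.57880697 -0.19912221]
0.1368 3.53 [ 0.57990269 -0.20144942]
```

Request:
step_arm:
  targets: "0 0.05 1.5 0; 0 0 1.2 0; 0 0 0.7 0; 0 0 0.5 0; 0 0 0.3 0; 0 0 0.2 0; 0 0 0.2 0; 0 0 0.1 0; 0 0 0 0; 0 0 0 0"

```text
time_s: 29.3
tcp_pos: [0.5783, -0.2026, 0.1161]
ee_rot: [[-0.998, -0.064, 0.001], [-0.064, 0.998, -0.0], [-0.001, -0.0, -1.0]]
wrist_force: [-0.5, 0.9, -2.9]
gripper_width: 0.133
gripper_force: 30.0
```

Request:
step_arm:
  targets: "0 0 0.2 0; 0 0 0.1 0; 0 0 0.1 0; 0 0 0.1 0; 0 0 0 0; 0 0 0 0"

```text
time_s: 29.8
tcp_pos: [0.5782, -0.2025, 0.1119]
ee_rot: [[-0.998, -0.064, 0.001], [-0.064, 0.998, -0.0], [-0.0, -0.0, -1.0]]
wrist_force: [-2.6, 2.1, 5.4]
gripper_width: 0.136
gripper_force: 30.0
```

Contact came at TCP z = 0.1119, exactly the fully seated height. I'll release and back off.

Request:
step_arm:
  targets: "0 0 0 0; 0 0 0 0; 0 0 0 0; 0 0 0 0; 0 0 -2 0; 0 0 -3 0; 0 0 -4 0; 0 0 -4 0; 3 0 0 0; 3 0 0 0; 0 0 0 0; 0 0 0 0"
  claw: 4

```text
time_s: 30.8
tcp_pos: [0.5172, -0.2066, 0.2414]
ee_rot: [[-0.998, -0.063, 0.001], [-0.063, 0.998, -0.0], [-0.001, -0.0, -1.0]]
wrist_force: [0.9, 0.0, 0.3]
gripper_width: 0.457
gripper_force: 0.0
```

```bash
python3 -c "
from h import *
st(); c=cap('wrist','w10.png'); d=cap('side','s10.png')
o=np.zeros((560,800,3),np.uint8); o[:280,:]=cv2.resize(c['frame'][90:280,40:583],(800,280)); o[280:,:400]=cv2.resize(d['frame'][190:330,220:420],(400,280),interpolation=cv2.INTER_CUBIC)
t=cap('top','t10.png'); o[280:,400:]=cv2.resize(t['frame'][150:290,180:380],(400,280),interpolation=cv2.INTER_CUBIC)
cv2.imwrite('pics/end.png',o)"
```

```text
30.8 [ 0.5172 -0.2066  0.2414] yawx -176.38 w 0.45713007360649693 F 0.0 [0.9 0.  0.3]
[[-0.998, -0.063, 0.001], [-0.063, 0.998, -0.0], [-0.001, -0.0, -1.0]] [ -5.1  14.6  -7.6   0.  -67.7 -81.3]
```

View pics/end.png

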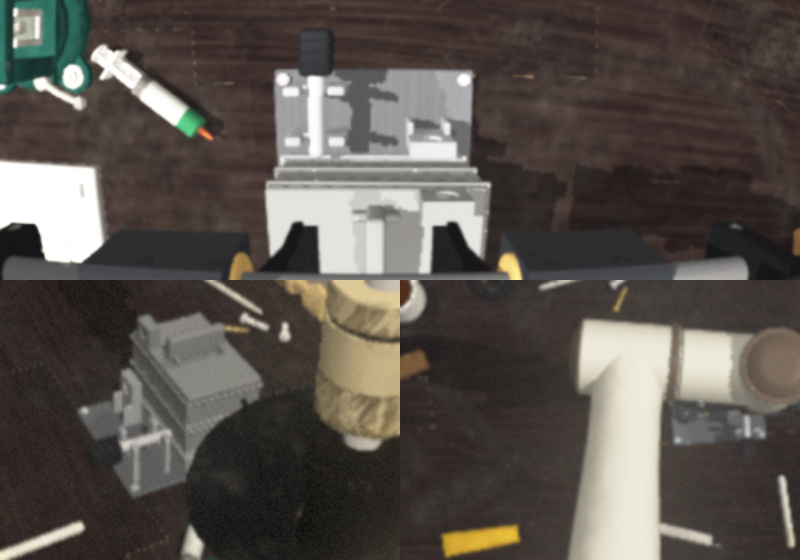

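The stack is square and closed, with the lid on top, and the pin is parked at (316,50) with its grip to the front. No trays are left on the bench.

```bash
python3 -c "
from station import r
print(r.finish_job())"
```

```text
the job is handed in; nothing more can be done
None
```

The job is handed in, with no verdict returned: the pin is parked in its notches, grip to the front, and the two trays found are stacked on the pallet with the lid seated on top; contact heights and the last pictures agree with full seating.

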